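# Press a flanged bushing home with the lever press

### The job

Stand the larger flanged bushing in the bore of the bearing block, body down, so that it sits started but still proud. Then slide the block along the bed of the hand press to its stop, and press the bushing down with the lever until its flange is fully home, flush on the block. Let the lever come back up, leave the block at the stop, and leave the smaller bushing where it stands.

Things in the scene. Friction and masses are not known exactly. Their poses are not given: they have to be found in the camera images.
- bushing_centre (a point): Centre of the larger flanged bushing (loose, brass, 0.22 kg). Body 40 mm diameter, 54 mm long, foot tapered 2 mm over 4 mm; on top a flange 56 mm diameter, 10 mm thick, with a 26 mm hole. It stands upright on the bench, flange up: this point is 32 mm above its foot and 27 mm below mid-flange, where it can be grasped. z runs from foot to flange.
- small_bushing_centre (a point): Centre of the smaller flanged bushing, which is not wanted: same shape, body 30 mm diameter, flange 44 mm, 50 mm tall (this point 25 mm above its foot). It stands upright on the bench. The two bushings stand on opposite sides of the press, either way round.
- press: Fixed grey hand press. Origin on the bench below the ram axis; x along the bed to the column, y left. Bed top 16 mm above the bench, from x -240 mm to the stop at x +55 mm, with rails (tops at 28 mm, inner faces at y -42 and +42 mm) that guide the block. Head: x -28 to +107, y -35 to +35, z 146 to 221 mm; lever on its right (-y).
- ram: The ram, a vertical steel round with a 42 mm diameter foot; origin at the centre of the foot's lower face, 124 mm above the bench when up. It is geared to the lever: 40 mm down per radian.
- lever (a joint): Press lever angle in rad: 0 = up (arm rises to the right, 0.5 rad above level), grows as it is pushed down, limit 1.05; a spring returns it to 0. The ram meets a started bushing at about 0.3; at about 0.9 the bushing is home and the lever stops hard. Pushed down at lever_push it takes about 3 N against the spring alone and 8 to 12 N while the bushing goes in.
- lever_push (a point): Point on top of the lever's bar (16 mm round), 140 mm out from the pivot, where it is pushed down; it moves with the lever on an arc about lever_pivot. The bar ends in a 32 mm ball centred 178 mm from the pivot.
- lever_pivot (a point): Axis of the lever's hinge: 50 mm to the right of the ram axis (press -y), 180 mm above the bench; the hinge axis is the press's x axis, so the lever swings in the upright plane through the ram axis, across the bed.
- bore_mouth (a point): Centre of the bore's mouth in the top of the loose dark steel block (0.85 kg), 62 mm above its underside; z up, x along the bed to the stop. Bore 42 mm diameter, 2 mm chamfer. In it, 30 mm down, sits a tight steel seating ring: a bushing set in by hand stands on it, flange 24 mm above the mouth. Driving ring and bushing down takes 25 to 40 N; they stay where they are left.
- block_front (a point): Middle of the upright front end of the block's foot (face 80 wide, 32 mm high), the face to push, towards +x; it is 95 mm before the bore axis and 16 mm above the block's underside. The foot reaches 55 mm behind the bore axis; the boss round the bore is 80 x 80 x 62 mm. The block starts between the rails, bore 110 to 140 mm short of the ram; at the stop the bore is below the ram.
Not all that is in view belongs to the job. Leave any purple look-alike of the part that bears bore_mouth alone.

How it is judged:
By the outcome, as a careful person would: the job done as asked, in the order asked, and still so for the second after the job is handed in, with the robot touching nothing.
It also fails if it takes over 72 s, if anything falls off the work surface, if the arm or the gripper's body presses on something with over 40 N, if the wrist force passes 120 N, or if a joint passes its speed limit or range.

### The arm

A 6-joint arm with a two-finger parallel gripper is mounted at the origin on a cart in front of the work surface, level with it; the furniture and walls round the work are solid. World frame = base frame: x ahead of the robot, y to its left, z up, the work surface at z = 0. Lengths are in m, angles in rad, forces in N, time in s.
With the tool pointing down it reaches from about 0.35 to 0.775 m from the base axis. Payload 5.5 kg.
Tool frame: the origin (TCP) lies at the very end of the fingers, on their centre line; the grasp point (between the pads) lies 19 mm behind it; z points along the fingers, y is the line along which they close (so a half turn about z gives the same grasp; the last joint's range is limited). The gripper opens to 85 mm and grips with 20 to 120 N. Pads are 22 mm wide; open, the fingers measure 114 mm over their backs; the gripper's body (76 mm by 85 mm) begins 54 mm behind the grasp point. The pads swing forward as they close: fully open they stand 13 mm farther back than shut.
Start: joints at [-1.35, 0.313, 0.046, 1.304, 0, 1.431], TCP at [0.203, -0.538, 0.231] pointing down, gripper open.
Joint ranges: [-2.76, 2.76], [-0.86, 1.69], [-1.03, 1.26], [-2.2, 2.34], [-1.47, 1.5], [-3.14, 3.14]. Speed limits (rad/s): [2.57, 2.57, 3.14, 3.14, 3.14, 3.14].

### API

Orientations are given as [roll, pitch, yaw] about the fixed x, y, z axes, in that order (R = Rz(yaw) Ry(pitch) Rx(roll)).
In Python, from workcell import monitor, eyes, job, spotter gives the robot as it stands. The module is installed in compiled form; this text tells all that it offers.
- The arm moves only by the tool apply_moves, never from a script. Its arguments are lists of equal length, an entry for each row: "delta_pos": the shift along the tool's x, y, z in cm, a list of three; "spin": the turn about the tool's z in degrees. In form: {"delta_pos": [[tx, ty, tz], ...], "spin": [spin, ...]}. A call has 1 to 8 rows; each row is the pose to reach, as a shift and turn from the pose commanded when the call began, along the tool's axes at that moment; what a row does not reach only later rows make up. A row lasts 1/8 s, in which the tool goes at most 62.5 mm and 10.7 degrees, less where a joint would pass 70% of its speed; a pose out of reach is approached as far as the arm can. A call with a gripper value outside its range is refused whole. "fingers" is the closure, from -1 (fully open) to 1 (shut), so that 0 is half open, set as the call begins (left out, the last holds). The fingers move at their own pace and stop on an object; "newtons" is the grip in N (left out, the last holds). Time passes only in rows, so rows that repeat a pose let the fingers close. It gives the time, the measured TCP pose, the force, the opening and the grip force at its end, in the units of the state.
- monitor.get_obs(): the state, without advancing time (a new reading comes with each control period).
- eyes.read_camera(name): name is "side" or "top" or "wrist"; returns a dict with "image" (384x512x3 uint8, red, green, blue), "mtx" (3x3 intrinsics, pixels), "R" (3x3) and "t" (3): a world point X has camera coordinates R X + t. Camera axes: x right, y down, z forward; pixel columns grow to the right and rows downward; lengths in m; the calibration is good to about 2 mm. A picture is of the moment at which its call begins. There is no depth.
- job.job_done(): hands the job in; it is judged then, once.
Trained networks look in a picture, given as the dict that the camera call returned (one of the last four; its "shot" number tells which), for a name from the list of things; names that differ only in an ending like _2 or _b are one class to them, and where a whole thing is asked for, a point or a joint stands for the part that bears it (a point fixed in the world has none). Each returns a list of dicts, best first, with "confidence" (0 to 1); they miss things now and then, are a little off and sometimes report something else, mostly with a low value. They report only what shows in the picture. A call takes as long as a camera call. They do not tell look-alikes from the thing itself.
- spotter.spot_in(label, picture): "box" ([left, top, right, bottom] in pixels, round what is visible of it).
- spotter.silhouettes(label, picture): "mask" (384x512 bool, what is visible of it) and "box" ([left, top, right, bottom] in pixels, round what is visible of it).
The state is a dict: "time": time; "q": joint angles; "joint_velocities": joint speeds; "joint_efforts": joint torques, N m; "tool_pos": TCP position; "tool_rot": TCP orientation; "ft_force": force on the tool from outside, world axes, zero at the start; "torque": the same for the moment, N m; "grip_width": finger opening in m; "gripper_force": force on a finger pad.
Only numpy, scipy, OpenCV 4.12 (cv2) and the standard library are available. Lean on these libraries where they do the work, as an engineer would, in place of code of your own. Each camera call takes 0.05 s, during which the arm holds its last target. There are 200 camera calls.

## Working session

There is one attempt and no reset: what is moved stays moved. The work goes in short steps, Python scripts to look and compute and a tool call to move; the robot and the scene stay as the last step left them, time stands still between calls to the robot, and variables do not carry over. Pictures are saved under pics/ and viewed, at most 10 in all, crops included, and the job is handed in when it is done.

Besides the shell and the picture viewer there is one more tool, called after ">>>" as name([rows], argument=value, ...), one row to a line, values as JSON. apply_moves: Moves the arm, as the interface text tells. Its arguments: {"type":"object","properties":{"delta_pos":{"type":"array"},"spin":{"type":"array"},"fingers":{"type":"number"},"newtons":{"type":"number"}},"required":["delta_pos","spin"]}

```bash
mkdir -p pics
cat > h.py <<'E'
import numpy as np, cv2
from workcell import monitor, eyes, job, spotter
def ray(p,uv):
    d=np.linalg.inv(p["mtx"])@np.array([uv[0],uv[1],1.0]); R=np.array(p["R"]); return -R.T@p["t"], R.T@d
def atz(p,uv,z):
    o,d=ray(p,uv); return o+d*(z-o[2])/d[2]
def proj(p,X):
    c=p["R"]@np.array(X)+p["t"]; u=p["mtx"]@c; return u[:2]/u[2]
def save(n,im,s=1):
    cv2.imwrite("pics/"+n+".png",cv2.resize(im[:,:,::-1],None,fx=s,fy=s))
E
python3 - <<'E'
from h import *
o=monitor.get_obs(); print(o["time"],o["tool_pos"],o["tool_rot"],o["ft_force"])
ims=[]
for c in ["side","top"]:
    p=eyes.read_camera(c); ims.append(p["image"])
    print(c,"cam",np.round(-np.array(p["R"]).T@p["t"],3))
    for l in ["bushing_centre","small_bushing_centre","press","ram","lever","bore_mouth","block_front"]:
        for d in spotter.silhouettes(l,p)[:3]:
            m=d["mask"]; ys,xs=np.nonzero(m); print(l,round(d["confidence"],2),np.round(d["box"]),m.sum(),xs.mean().round(1),ys.mean().round(1))
    save(c+"0",p["image"],1.5)
E
```

```text
0.0 [ 0.20287495 -0.53748104  0.230405  ] [-3.13978878e+00 -2.82647416e-04  3.60813059e-01] [-3.20432646e-01 -6.28954361e-01  7.37245154e-05]
side cam [0.479 1.076 0.605]
bushing_centre 0.72 [258. 293. 276. 319.] 434 267.2 306.9
bushing_centre 0.49 [303. 180. 319. 203.] 260 310.0 190.6
small_bushing_centre 0.64 [259. 289. 277. 322.] 470 267.3 306.4
press 0.79 [172. 128. 315. 272.] 6763 219.9 219.9
ram 0.88 [214. 151. 233. 215.] 364 220.1 171.4
lever 0.84 [225. 130. 245. 171.] 230 235.4 148.2
bore_mouth 0.97 [250. 221. 312. 264.] 1656 279.8 241.5
bore_mouth 0.56 [258. 195. 310. 231.] 1166 287.6 213.2
block_front 0.8 [246. 225. 311. 259.] 1676 279.7 241.6
block_front 0.62 [261. 197. 315. 233.] 1153 288.0 213.1
top cam [0.407 0.012 1.625]
bushing_centre 0.59 [354. 236. 372. 255.] 223 362.4 243.9
small_bushing_centre 0.47 [180. 205. 190. 218.] 128 184.1 211.6
press 0.62 [234. 132. 336. 246.] 3349 266.3 178.7
ram 0.63 [258. 151. 267. 171.] 144 260.0 162.4
ram 0.31 [234. 132. 335. 246.] 3334 266.3 178.2
lever 0.87 [272. 165. 331. 176.] 355 306.4 169.3
lever 0.37 [233. 130. 336. 246.] 3368 266.3 178.6
lever 0.24 [238. 198. 271. 240.] 1041 255.9 218.0
bore_mouth 0.88 [240. 195. 268. 239.] 1045 255.7 217.7
bore_mouth 0.55 [294. 199. 343. 243.] 1059 317.4 220.8
block_front 0.78 [244. 196. 270. 244.] 1100 256.2 217.9
block_front 0.59 [292. 201. 344. 238.] 1067 316.9 220.5
```

View pics/side0.png

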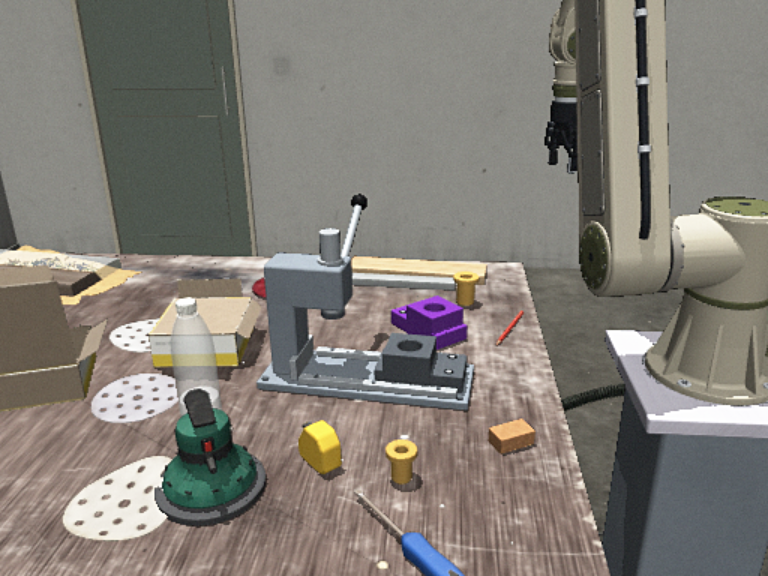

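View pics/top0.png

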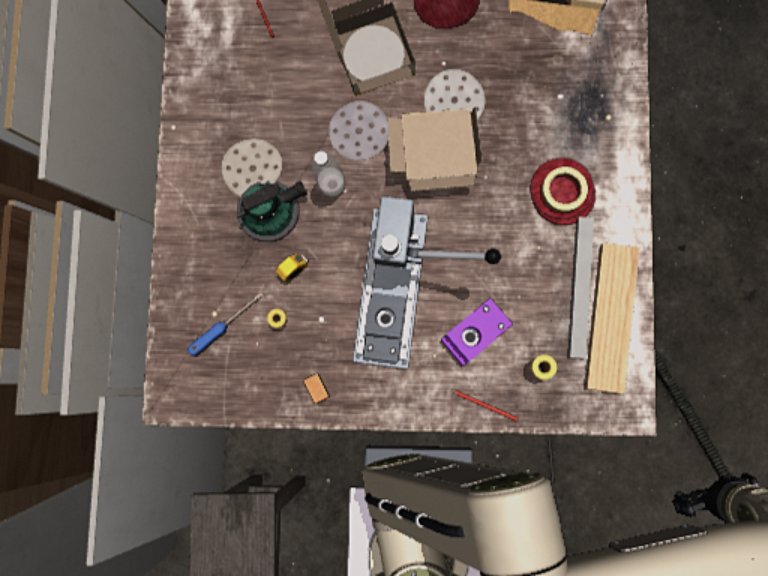

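The picture shows these things that could be taken for the parts (side / top view, scaled-picture px):
- **Flanged bushings:** one at (465,289) / (544,367) and one at (402,463) / (277,319).
- **Blocks:** the dark block at (410,360) / (385,318), and its purple look-alike at (430,320) / (477,332), which I leave alone.
- **Round distractors:** a red roll and the tape measure.

The right-hand bushing looks larger in the top view, so I'll check its size in a close crop.

Run:
```python
from h import *
p=eyes.read_camera("top"); im=p["image"]
save("crop1",im[120:260,175:375],4)
hsv=cv2.cvtColor(im,cv2.COLOR_RGB2HSV)
for n,(x,y),z in [("R",(362,244),.064),("L",(184.5,212),.050)]:
    x0,y0=int(x)-14,int(y)-14
    m=cv2.inRange(hsv[y0:y0+28,x0:x0+28],(18,110,90),(40,255,255))
    c=max(cv2.findContours(m,cv2.RETR_EXTERNAL,cv2.CHAIN_APPROX_NONE)[0],key=cv2.contourArea)
    (cx,cy),r=cv2.minEnclosingCircle(c); e=cv2.fitEllipse(c)
    uv=np.array([cx+x0,cy+y0]); X=atz(p,uv,z); 
    print(n,uv,"r",r,"ell",e,X, "diam mm", 1000*2*r*(1.625-z)/p["mtx"][0,0])
b=spotter.silhouettes("bore_mouth",p)
print(p["mtx"][0,0])
np.save("top.npy",im)
```

```text
R [362.27631569 244.19736862] r 8.609125137329102 ell ((14.288650512695312, 14.332427978515625), (15.75506591796875, 16.18052101135254), 73.46758270263672) [ 0.43345152 -0.27073378  0.064     ] diam mm 58.082133673759884
L [183.78947353 211.6315794 ] r 6.482550621032715 ell ((13.928032875061035, 13.714489936828613), (12.019402503967285, 12.3085298538208), 42.3609733581543) [0.53347883 0.33535722 0.05      ] diam mm 44.12727541743402
462.7531218069585
```

View pics/crop1.png

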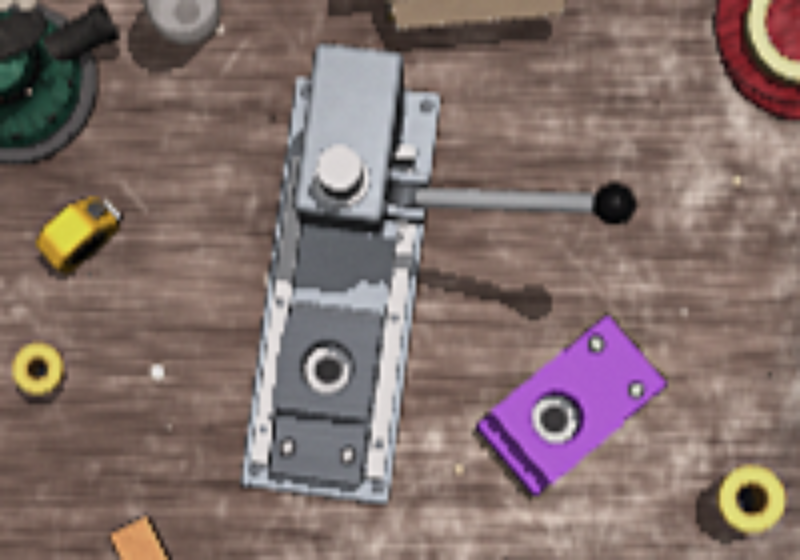

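Right bushing flange measures about 57 mm across and the left about 44 mm. So the right one, crop px (752,498), is the target. The bore is at crop (327,370). Next I fit the press pose.

Run:
```python
from h import *
from scipy.optimize import least_squares
p=eyes.read_camera("top"); q=eyes.read_camera("side")
f=lambda u,v:np.array([175+u/4,120+v/4])
bore=atz(p,f(327,370),.078); print("bore",bore)
for a,b,z in [((300,80),(245,487),.0),((440,95),(388,500),.0),((277,415),(384,0),.03)][:2]:
    A,B=atz(p,f(*a),z),atz(p,f(*b),z); d=A-B; print("yaw",np.degrees(np.arctan2(d[1],d[0])),A,B)
pts=[((297,210),(-.028,.035,.221)),((378,222),(-.028,-.035,.221)),((318,46),(.107,.035,.221)),((403,55),(.107,-.035,.221)),((614,203),(0,-.05-.178*np.cos(.5),.18+.178*np.sin(.5)))]
def X(s,l): 
    c,n=np.cos(s[2]),np.sin(s[2]); return np.array([s[0]+c*l[0]-n*l[1],s[1]+n*l[0]+c*l[1],l[2]])
def res(s):
    r=[proj(p,X(s,l))-f(*u) for u,l in pts]
    return np.ravel(r)
r=least_squares(res,[.6,0,-.13]); print(r.x,np.degrees(r.x[2]),np.round(r.fun,2))
s=r.x
c,n=np.cos(s[2]),np.sin(s[2]); d=bore[:2]-s[:2]
print("bore in press",c*d[0]+n*d[1],-n*d[0]+c*d[1])
b=spotter.silhouettes("bore_mouth",q)[0]; 
print("side proj bore",proj(q,bore)*1.5,"ramfoot",proj(q,X(s,(0,0,.124)))*1.5,"bush",proj(q,[.4335,-.2707,.064])*1.5,"ball",proj(q,X(s,pts[4][1]))*1.5)
print(proj(p,[.4335,-.2707,.064]))
```

```text
bore [0.53248066 0.08362218 0.078     ]
yaw -6.236733257717946 [0.79933549 0.11706303 0.        ] [0.43487136 0.15689294 0.        ]
yaw -6.348479589846667 [ 0.78727618 -0.00869586  0.        ] [0.4258882  0.03151128 0.        ]
[ 0.6659721   0.06841132 -0.10691517] -6.125787976726414 [-1.15  0.63  1.18  0.37 -0.76 -0.93  0.34 -0.55  0.36  0.41]
bore in press -0.1343523800171927 0.0008789146542224173
side proj bore [410.82706579 344.12057814] ramfoot [333.70411597 313.59765545] bush [464.94354857 275.54109505] ball [359.52119617 201.52422701]
[362.2660836  244.18259486]
```

```bash
cat >> h.py <<'E'
from scipy.spatial.transform import Rotation as Ro
S=np.array([.66597,.06841,-.1075])
def X(l,s=S):
    c,n=np.cos(s[2]),np.sin(s[2]); return np.array([s[0]+c*l[0]-n*l[1],s[1]+n*l[0]+c*l[1],l[2]])
def P(w,s=S):
    c,n=np.cos(s[2]),np.sin(s[2]); d=np.array(w[:2])-s[:2]; return np.array([c*d[0]+n*d[1],-n*d[0]+c*d[1],w[2]])
def go(t,yaw=None):
    o=monitor.get_obs(); R=Ro.from_euler("xyz",o["tool_rot"])
    d=R.inv().apply(np.array(t)-o["tool_pos"])*100
    s=0 if yaw is None else np.degrees(o["tool_rot"][2]-yaw)
    print("GO",np.round(d,2),"spin",round((s+180)%360-180,1),"t",round(o["time"],2))
E
python3 -c "
from h import *
go([.4335,-.2707,.19],1.46)"
```

```text
GO [ 31.01 -16.87   4.13] spin -63.0 t 1.05
```

>>> apply_moves([
  [31,-16.9,4],
  [31,-16.9,4],
  [31,-16.9,4],
  [31,-16.9,4],
  [31,-16.9,4],
  [31,-16.9,4],
  [31,-16.9,4],
  [31,-16.9,4],
], spin=[-63,-63,-63,-63,-63,-63,-63,-63], fingers=-1)

```text
time: 2.05
tool_pos: [0.4334, -0.2706, 0.1914]
tool_rot: [3.142, 0.001, 1.46]
ft_force: [-0.2, 0.7, -0.1]
grip_width: 0.0858
gripper_force: 0.0
```

```bash
cat >> h.py <<'E'
def brass(p,z,guess,rad=80):
    im=p["image"]; hsv=cv2.cvtColor(im,cv2.COLOR_RGB2HSV)
    m=cv2.inRange(hsv,(15,100,70),(42,255,255))
    c=max(cv2.findContours(m,cv2.RETR_EXTERNAL,cv2.CHAIN_APPROX_NONE)[0],key=cv2.contourArea)
    e=cv2.fitEllipse(cv2.convexHull(c)); print("ell",np.round(e[0],1),np.round(e[1],1)); return atz(p,e[0],z)
E
python3 - <<'E'
from h import *
p=eyes.read_camera("wrist"); save("w1",p["image"])
print("cam",-np.array(p["R"]).T@p["t"],proj(p,[.4335,-.2707,.064]))
for d in spotter.silhouettes("bushing_centre",p)[:2]: print(d["confidence"],d["box"])
print(brass(p,.064,0))
E
```

```text
cam [ 0.44155467 -0.20304247  0.33401924] [254.50379559 187.37453205]
0.84 [222.8, 154.9, 287.3, 219.6]
ell [254.2 188.9] [61.7 62.4]
[ 0.43307551 -0.27208294  0.064     ]
```

View pics/w1.png

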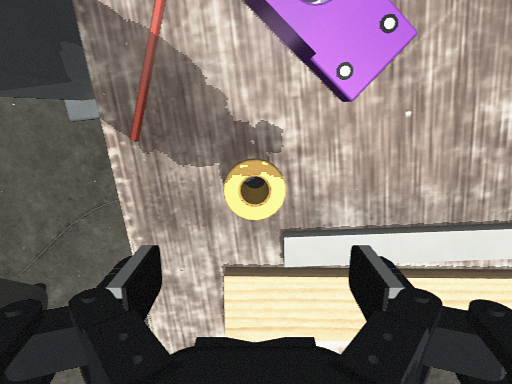

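Flange at px (254,189), 62 px across as expected, and between the fingers. The plank and bar lie clear of the finger paths.

```bash
python3 -c "
from h import *
go([.4332,-.2716,.037],1.46)"
```

```text
GO [-1.000e-02  3.000e-02  1.545e+01] spin -0.1 t 2.15
```

>>> apply_moves([
  [-0.1,0,5],
  [-0.1,0,10],
  [-0.1,0,14],
  [-0.1,0,15.4],
  [-0.1,0,15.4],
  [-0.1,0,15.4],
], spin=[0,0,0,0,0,0])

```text
time: 2.9
tool_pos: [0.4342, -0.2728, 0.039]
tool_rot: [3.139, 0.002, 1.46]
ft_force: [0.2, 0.9, 0.6]
grip_width: 0.0854
gripper_force: 0.0
```

>>> apply_moves([
  [0,0,0],
  [0,0,0],
  [0,0,0],
  [0,0,0],
  [0,0,0],
  [0,0,0],
], spin=[0,0,0,0,0,0], fingers=1, newtons=50)

```text
time: 3.65
tool_pos: [0.4339, -0.2722, 0.0389]
tool_rot: [3.14, 0.002, 1.46]
ft_force: [-0.8, 0.4, 7.1]
grip_width: 0.054
gripper_force: 51.2
```

>>> apply_moves([
  [0,0,-4],
  [0,0,-8],
  [0,0,-12],
  [0,0,-14.5],
  [0,0,-14.5],
  [0,0,-14.5],
], spin=[0,0,0,0,0,0])

```text
time: 4.4
tool_pos: [0.4327, -0.2709, 0.1811]
tool_rot: [-3.14, -0.001, 1.46]
ft_force: [0.2, 0.8, -3.4]
grip_width: 0.0542
gripper_force: 54.2
```

```bash
python3 -c "
from h import *
go([.5325,.0136,.20],1.46)"
```

```text
GO [29.38  6.79 -1.87] spin 0.0 t 4.4
```

>>> apply_moves([
  [29.4,6.8,-1.9],
  [29.4,6.8,-1.9],
  [29.4,6.8,-1.9],
  [29.4,6.8,-1.9],
  [29.4,6.8,-1.9],
  [29.4,6.8,-1.9],
  [29.4,6.8,-1.9],
], spin=[0,0,0,0,0,0,0])

```text
time: 5.28
tool_pos: [0.5322, 0.0133, 0.1996]
tool_rot: [-3.138, 0.001, 1.461]
ft_force: [-0.1, 0.5, -2.3]
grip_width: 0.0539
gripper_force: 54.1
```

Run:
```python
from h import *
p=eyes.read_camera("wrist"); save("w2",p["image"],1.5); print(monitor.get_obs()["tool_pos"])
print(proj(p,[.5325,.0836,.078])*1.5)
for d in spotter.silhouettes("bore_mouth",p)[:2]: print(d["confidence"],np.array(d["box"])*1.5)
```

```text
[0.53224509 0.01267063 0.19989578]
[368.27376025 157.3993123 ]
0.85 [210.6   77.4  474.9  235.05]
0.74 [209.7   25.65 768.   514.2 ]
```

View pics/w2.png

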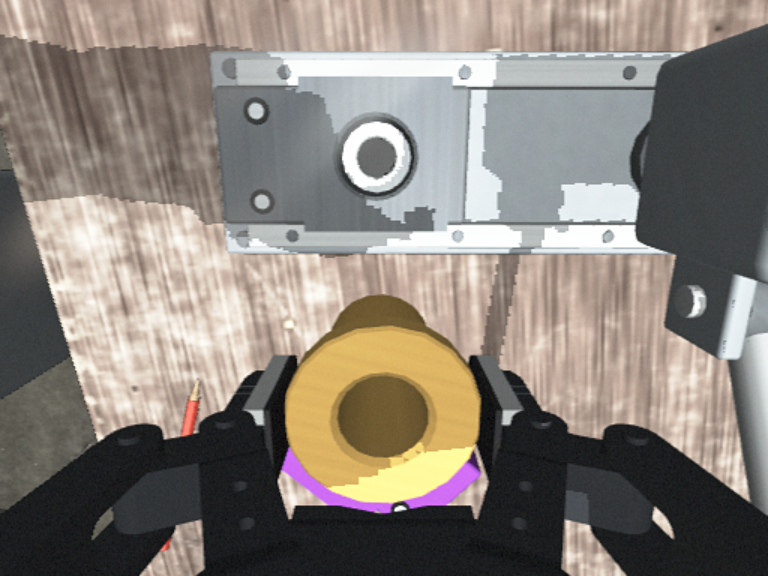

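Bore at px (376,157), about 4 mm from the top-view estimate. The bushing is held upright at (383,415). I'll refine both.

Run:
```python
from h import *
p=eyes.read_camera("wrist"); im=p["image"]; o=monitor.get_obs(); tp=o["tool_pos"]
g=cv2.cvtColor(im,cv2.COLOR_RGB2GRAY)
# radial edge search for outer rim of bore: strongest dark->lighter transition at r 22..33
c=np.array([250.5,104.0]); 
for it in range(3):
    pts=[]
    for a in np.linspace(0,2*np.pi,72,endpoint=False):
        rr=np.arange(22,34,.25); q=c+np.outer(rr,[np.cos(a),np.sin(a)])
        v=cv2.remap(cv2.GaussianBlur(g,(3,3),0).astype(np.float32),q[:,0].astype(np.float32)[None],q[:,1].astype(np.float32)[None],cv2.INTER_LINEAR)[0]
        k=np.argmax(np.diff(v)); 
        if np.diff(v)[k]>2: pts.append(q[k])
    e=cv2.fitEllipse(np.float32(pts)); 
    c=np.array(e[0])
print("n",len(pts),"rim",np.round(e[0],2),np.round(e[1],1),"expected diam px",p["mtx"][0,0]*.046/((p["R"]@np.array([.53,.083,.078])+p["t"])[2]))
print("bore",atz(p,c,.078), "press",P(atz(p,c,.078)))
# inner bright seat ring, 30mm down
hsv=cv2.cvtColor(im,cv2.COLOR_RGB2HSV)
m=np.zeros(g.shape,np.uint8); cv2.circle(m,(int(c[0]),int(c[1])),30,255,-1); m&=(g>200).astype(np.uint8)*255
cc=max(cv2.findContours(m,cv2.RETR_EXTERNAL,cv2.CHAIN_APPROX_NONE)[0],key=cv2.contourArea); e2=cv2.fitEllipse(cv2.convexHull(cc)); print("ring",e2[0],e2[1],atz(p,e2[0],.048))
# flange
m=cv2.inRange(hsv,(15,60,50),(45,255,255)); m[:200]=0
cc=max(cv2.findContours(m,cv2.RETR_EXTERNAL,cv2.CHAIN_APPROX_NONE)[0],key=cv2.contourArea); x,y,w,h=cv2.boundingRect(cc); print("flange box",x,y,w,h)
bot=[q for q in cc[:,0] if 240<q[1]]; e3=cv2.fitEllipse(np.float32(bot)); print("flange",e3)
F=atz(p,e3[0],tp[2]+.025); print("flange centre-TCP",F-tp,"w mm", e3[1])
print("tcp",tp,"proj tcp-axis at flange", proj(p,tp+[0,0,.025]))
```

```text
n 72 rim [249.94 101.81] [52.7 58.6] expected diam px 56.97844238590886
bore [0.53681281 0.08452922 0.078     ] press [-0.1301411  0.0021685  0.078    ]
ring (249.5672607421875, 102.84721374511719) (44.351261138916016, 46.28036117553711) [0.53590965 0.08422081 0.048     ]
flange box 190 200 131 136
flange ((254.8740997314453, 274.3306579589844), (120.10926818847656, 131.36900329589844), 87.38965606689453)
flange centre-TCP [0.00060448 0.00140677 0.025     ] w mm (120.10926818847656, 131.36900329589844)
tcp [0.53256282 0.01201849 0.20054857] proj tcp-axis at flange [253.81128513 277.4800867 ]
```

```bash
python3 -c "
from h import *
go([.5362,.0836,.135],1.46)"
```

```text
GO [ 7.16 -0.43  6.55] spin -0.1 t 5.42
```

>>> apply_moves([
  [4,-0.2,0],
  [7.2,-0.4,0],
  [7.2,-0.4,3],
  [7.2,-0.4,6.5],
  [7.2,-0.4,6.5],
  [7.2,-0.4,6.5],
], spin=[0,0,0,0,0,0])

```text
time: 6.18
tool_pos: [0.5378, 0.0844, 0.1373]
tool_rot: [3.141, -0.0, 1.459]
ft_force: [0.2, 0.4, -2.6]
grip_width: 0.054
gripper_force: 54.1
```

>>> apply_moves([
  [0,0,1],
  [0,0,1.9],
  [0,0,2.3],
  [0,0,2.3],
], spin=[0,0,0,0])

```text
time: 6.68
tool_pos: [0.5368, 0.0853, 0.1128]
tool_rot: [-3.141, 0.0, 1.46]
ft_force: [0.5, 0.2, -2.1]
grip_width: 0.0543
gripper_force: 54.1
```

>>> apply_moves([
  [0,0,0.5],
  [0,0,0.9],
  [0,0,1.2],
  [0,0,1.2],
], spin=[0,0,0,0])

```text
time: 7.18
tool_pos: [0.537, 0.0853, 0.1009]
tool_rot: [-3.141, 0.0, 1.46]
ft_force: [-0.2, -0.1, -2.5]
grip_width: 0.0544
gripper_force: 54.1
```

>>> apply_moves([
  [0,0,0.5],
  [0,0,0.9],
  [0,0,1.2],
  [0,0,1.3],
  [0,0,1.3],
], spin=[0,0,0,0,0])

```text
time: 7.8
tool_pos: [0.5372, 0.0852, 0.0882]
tool_rot: [-3.141, 0.0, 1.46]
ft_force: [0.3, 0.4, -2.9]
grip_width: 0.054
gripper_force: 54.1
```

>>> apply_moves([
  [0,0,0.1],
  [0,0,0.1],
  [0,0,0.1],
  [0,0,0.1],
  [0,0,0.1],
], spin=[0,0,0,0,0], fingers=-1)

```text
time: 8.43
tool_pos: [0.5373, 0.0852, 0.0874]
tool_rot: [3.141, 0.0, 1.46]
ft_force: [-0.8, 0.6, 0.1]
grip_width: 0.0852
gripper_force: 0.0
```

>>> apply_moves([
  [0,0,-3],
  [0,0,-8],
  [0,0,-12],
  [0,0,-12],
], spin=[0,0,0,0])

```text
time: 8.93
tool_pos: [0.5395, 0.0853, 0.2111]
tool_rot: [3.134, -0.001, 1.46]
ft_force: [0.3, -0.5, -0.1]
grip_width: 0.0853
gripper_force: 0.0
```

Run:
```python
from h import *
o=monitor.get_obs(); print(o["tool_pos"],o["tool_rot"],o["q"])
p=eyes.read_camera("wrist"); q=eyes.read_camera("side")
a=p["image"][:, :]; b=cv2.resize(q["image"][120:290,160:360],None,fx=2.26,fy=2.26)[:384]
save("w3",cv2.resize(np.hstack([a,b[:384,:]]),None,fx=.82,fy=.82))
print(proj(p,[.5365,.0845,.112]),brass(p,.112,0))
```

```text
[0.53949268 0.08530394 0.21107291] [ 3.13442724e+00 -7.68814265e-04  1.46042447e+00] [ 9.87738365e-03  2.57920655e-01 -7.87241483e-02  1.22694563e+00
 -9.63099943e-05  1.69104798e+00]
ell [247.1 190.5] [52.8 70.7]
[249.67548928 197.56357086] [0.53513441 0.09050579 0.112     ]
```

View pics/w3.png

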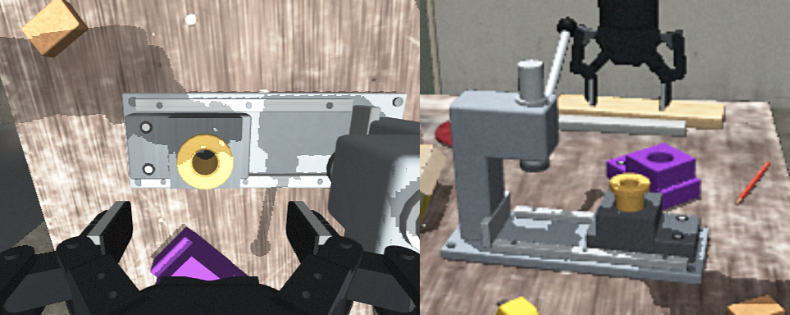

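The bushing stands started and proud in the bore (wrist 206,162). Next I go behind the block front and push.

Run:
```python
from h import *
t=X([-.262,.002,.0]); print(t)
go([t[0],t[1],.20],1.463); go([t[0],t[1],.032],1.463)
```

```text
[0.405697   0.09850924 0.        ]
GO [ -0.13 -13.23   0.72] spin -0.2 t 9.03
GO [ -0.13 -13.25  17.52] spin -0.2 t 9.03
```

>>> apply_moves([
  [-0.1,-6,0],
  [-0.1,-12,0],
  [-0.1,-13.2,5],
  [-0.1,-13.2,10],
  [-0.1,-13.2,14],
  [-0.1,-13.2,17.5],
  [-0.1,-13.2,17.5],
  [-0.1,-13.2,17.5],
], spin=[0,0,0,0,0,0,0,0], fingers=1, newtons=60)

```text
time: 10.02
tool_pos: [0.4058, 0.0988, 0.0325]
tool_rot: [-3.141, 0.0, 1.46]
ft_force: [-0.1, 1.2, 0.6]
grip_width: 0.0
gripper_force: 0.0
```

Run:
```python
from h import *
o=monitor.get_obs(); print(o["tool_pos"],P(o["tool_pos"]),o["grip_width"],o["ft_force"])
q=eyes.read_camera("side"); save("s4",q["image"][110:310,150:400],3)
```

```text
[0.40577647 0.0987997  0.0325423 ] [-0.26195215  0.00229731  0.0325423 ] 1.1633653697312233e-05 [-0.07025172  1.20074825  0.64543478]
```

View pics/s4.png

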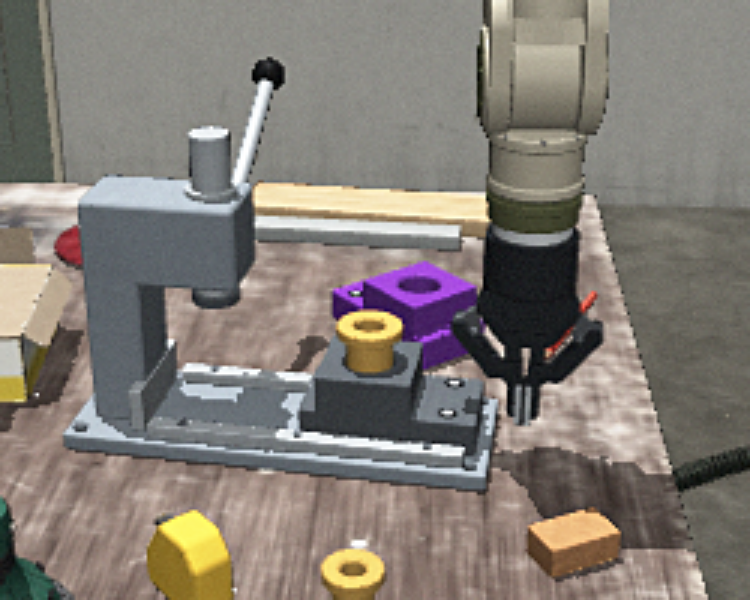

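Fingers are shut, ahead of the block front (tip px 523,420). The knuckles come near the boss, so I'll turn the gripper 90° before pushing.

>>> apply_moves([
  [0,0,0],
  [0,0,0],
  [0,0,0],
  [0,0,0],
  [0,0,0],
  [0,0,0],
  [0,0,0],
  [0,0,0],
], spin=[-10,-20,-30,-40,-50,-60,-70,-80])

```text
time: 11.08
tool_pos: [0.4074, 0.0989, 0.0339]
tool_rot: [3.141, 0.003, 2.862]
ft_force: [0.2, 0.3, 0.6]
grip_width: -0.0
gripper_force: 0.0
```

>>> apply_moves([
  [0,0,0],
  [0,0,0],
], spin=[-10.2,-10.2])

```text
time: 11.32
tool_pos: [0.4072, 0.0989, 0.0336]
tool_rot: [3.141, 0.003, 3.033]
ft_force: [0.6, -0.3, -0.5]
grip_width: 0.0002
gripper_force: 0.0
```

>>> apply_moves([
  [-1.5,0,0],
  [-2.5,0,0],
  [-4,0,0],
  [-6,0,0],
  [-8,0,0],
  [-10,0,0],
  [-11.5,0,0],
  [-12.5,0,0],
], spin=[0,0,0,0,0,0,0,0])

```text
time: 12.32
tool_pos: [0.5276, 0.0855, 0.0311]
tool_rot: [-3.141, -0.007, 3.033]
ft_force: [-10.6, 0.6, 7.9]
grip_width: -0.0003
gripper_force: 5.5
```

>>> apply_moves([
  [-0.6,0,0],
  [-1.2,0,0],
  [-1.8,0,0],
  [-2.2,0,0],
  [-2.2,0,0],
], spin=[0,0,0,0,0])

```text
time: 12.95
tool_pos: [0.5495, 0.0832, 0.0311]
tool_rot: [-3.141, -0.006, 3.034]
ft_force: [-6.9, 1.4, 1.7]
grip_width: -0.0001
gripper_force: 3.3
```

>>> apply_moves([
  [-0.3,0,0],
  [-0.6,0,0],
  [-0.9,0,0],
  [-0.9,0,0],
], spin=[0,0,0,0])

```text
time: 13.45
tool_pos: [0.5581, 0.0823, 0.0311]
tool_rot: [-3.141, -0.007, 3.034]
ft_force: [-7.7, 0.9, 3.2]
grip_width: 0.0003
gripper_force: 3.8
```

>>> apply_moves([
  [-0.2,0,0],
  [-0.4,0,0],
  [-0.4,0,0],
], spin=[0,0,0])

```text
time: 13.82
tool_pos: [0.5618, 0.0819, 0.0311]
tool_rot: [-3.141, -0.007, 3.034]
ft_force: [-8.6, -0.1, 5.3]
grip_width: -0.0002
gripper_force: 4.1
```

>>> apply_moves([
  [-0.2,0,0],
  [-0.4,0,0],
  [-0.4,0,0],
], spin=[0,0,0])

```text
time: 14.2
tool_pos: [0.5636, 0.0817, 0.031]
tool_rot: [-3.141, -0.011, 3.034]
ft_force: [-13.8, 1.5, 10.0]
grip_width: 0.0004
gripper_force: 6.9
```

Run:
```python
from h import *
o=monitor.get_obs(); print(P(o["tool_pos"]),o["ft_force"])
q=eyes.read_camera("side"); save("s5",q["image"][110:310,150:400],3)
```

```text
[-0.10319739  0.00221097  0.03104063] [-13.83041456   1.53009044   9.99542271]
```

View pics/s5.png

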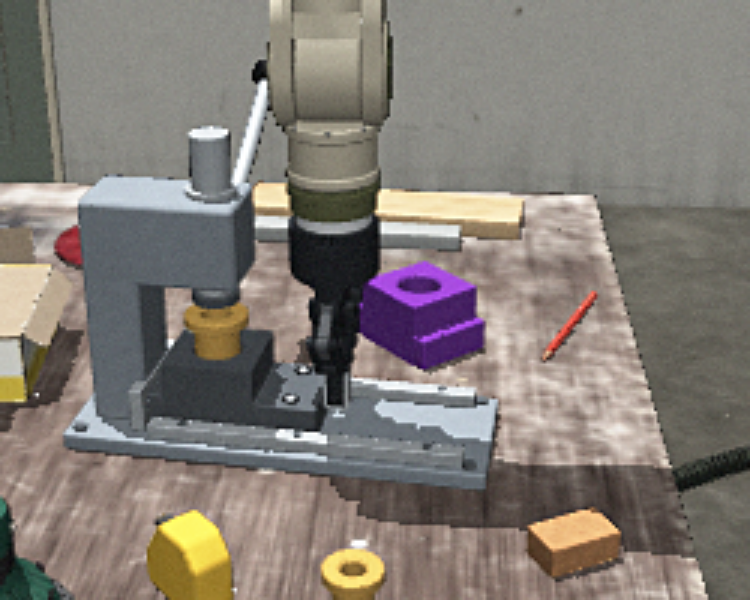

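The block looks to be against the stop plate (px 150,400), with the bushing under the ram (218,330). I'll nudge a little more to confirm.

>>> apply_moves([
  [-0.2,0,0],
  [-0.4,0,0],
  [-0.4,0,0],
], spin=[0,0,0])

```text
time: 14.62
tool_pos: [0.5635, 0.0817, 0.0307]
tool_rot: [-3.141, -0.018, 3.034]
ft_force: [-23.4, 1.1, 17.1]
grip_width: -0.0001
gripper_force: 11.7
```

Run:
```python
from h import *
a=X([-.15,.0,.31]); go(a,1.463)
b=X([0,-.170,.285]); go(b,1.463); print(b)
```

```text
GO [  5.18  -0.24 -27.84] spin 90.0 t 14.62
GO [ -9.86 -17.25 -25.6 ] spin 90.0 t 14.62
[ 0.64773018 -0.10060866  0.285     ]
```

>>> apply_moves([
  [2,0,0],
  [6,0,0],
  [6,0,-6],
  [6,0,-12],
  [6,0,-18],
  [6,0,-24],
  [6,0,-28],
  [6,0,-28],
], spin=[0,0,0,10,20,30,40,50])

```text
time: 15.62
tool_pos: [0.5159, 0.0871, 0.3165]
tool_rot: [3.135, 0.004, 2.155]
ft_force: [0.8, 0.2, -1.4]
grip_width: 0.0002
gripper_force: 0.0
```

Run:
```python
from h import *
b=X([-.06,-.170,.31]); go(b,1.463)
b=X([0,-.170,.285]); go(b,1.463)
```

```text
GO [-19.1   -3.98   0.71] spin 39.6 t 15.62
GO [-22.92   0.63   3.25] spin 39.6 t 15.62
```

>>> apply_moves([
  [-5,-1,0.5],
  [-10,-2,0.5],
  [-15,-3,0.5],
  [-19.1,-4,0.7],
  [-22.9,0.6,0.7],
  [-22.9,0.6,1.5],
  [-22.9,0.6,3.2],
  [-22.9,0.6,3.2],
], spin=[10,20,30,39.6,39.6,39.6,39.6,39.6])

```text
time: 16.62
tool_pos: [0.645, -0.0992, 0.2787]
tool_rot: [-3.138, -0.0, 1.47]
ft_force: [0.3, -0.1, -0.9]
grip_width: 0.0001
gripper_force: 0.0
```

Run:
```python
from h import *
o=monitor.get_obs(); print(P(o["tool_pos"]),o["tool_rot"],o["ft_force"])
q=eyes.read_camera("side"); p=eyes.read_camera("wrist")
save("s6",np.hstack([cv2.resize(q["image"][90:282,150:350],(400,384)),cv2.resize(p["image"],(400,300),interpolation=cv2.INTER_AREA).__class__(0) if 0 else cv2.copyMakeBorder(cv2.resize(p["image"],(400,300)),0,84,0,0,cv2.BORDER_CONSTANT)]))
for l in ["lever"]:
  for d in spotter.silhouettes(l,p)[:1]: print(d["confidence"],d["box"])
print(proj(p,X([0,-.173,.255])))
```

```text
[-0.00286092 -0.16890545  0.27866513] [-3.13832591e+00 -4.60019002e-04  1.47041231e+00] [ 0.26734998 -0.12006149 -0.85439543]
0.73 [52.0, 0.0, 425.3, 328.5]
[258.46467887 237.95233767]
```

View pics/s6.png

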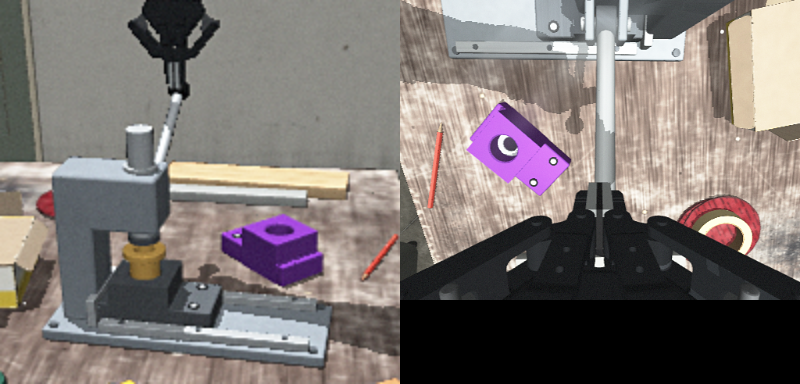

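Bar at wrist-half px (605,150), with the fingers about 4 mm left of it. I shift +y 0.4 cm and push down.

>>> apply_moves([
  [0,0.4,0],
  [0,0.4,0.8],
  [0,0.4,1.8],
  [0,0.4,2.8],
  [0,0.4,3.6],
  [0,0.4,4.4],
  [0,0.4,4.4],
], spin=[0,0,0,0,0,0,0])

```text
time: 17.65
tool_pos: [0.6497, -0.0998, 0.2356]
tool_rot: [-3.141, -0.0, 1.471]
ft_force: [0.0, 0.1, 2.3]
grip_width: 0.0002
gripper_force: 1.2
```

>>> apply_moves([
  [0,0,0.8],
  [0,0,1.6],
  [0,0,2.4],
  [0,0,3.2],
  [0,0,4],
  [0,0,4.8],
  [0,0,4.8],
], spin=[0,0,0,0,0,0,0])

```text
time: 18.52
tool_pos: [0.6503, -0.1025, 0.19]
tool_rot: [3.139, 0.005, 1.469]
ft_force: [-2.1, -6.8, 9.5]
grip_width: -0.0002
gripper_force: 4.7
```

>>> apply_moves([
  [0,0,0.8],
  [0,0,1.6],
  [0,0,2.4],
  [0,0,3.2],
  [0,0,3.8],
  [0,0,3.8],
], spin=[0,0,0,0,0,0])

```text
time: 19.27
tool_pos: [0.6506, -0.1001, 0.1524]
tool_rot: [3.138, 0.0, 1.471]
ft_force: [-1.9, -0.3, 12.8]
grip_width: 0.0002
gripper_force: 6.0
```

>>> apply_moves([
  [0,0,0.5],
  [0,0,0.9],
  [0,0,1.3],
  [0,0,1.3],
], spin=[0,0,0,0])

```text
time: 19.77
tool_pos: [0.6513, -0.0993, 0.1401]
tool_rot: [3.137, -0.001, 1.472]
ft_force: [-1.8, 1.1, 15.3]
grip_width: -0.0001
gripper_force: 6.7
```

>>> apply_moves([
  [0,0,0.4],
  [0,0,0.7],
  [0,0,0.7],
], spin=[0,0,0])

```text
time: 20.15
tool_pos: [0.6518, -0.0992, 0.1386]
tool_rot: [3.132, -0.0, 1.472]
ft_force: [-10.5, 4.2, 39.6]
grip_width: -0.0002
gripper_force: 17.6
```

Hard stop reached at about 40 N, with z where geometry predicts for 0.9 rad. I'll let the lever up slowly and check.

>>> apply_moves([
  [0,0,-1.5],
  [0,0,-4],
  [0,0,-6.5],
  [0,0,-9],
  [0,0,-11.5],
  [0,0,-14],
  [0,0,-17],
  [0,0,-19],
], spin=[0,0,0,0,0,0,0,0])

```text
time: 21.15
tool_pos: [0.6498, -0.0995, 0.3205]
tool_rot: [-3.141, -0.001, 1.471]
ft_force: [0.5, -0.1, -0.3]
grip_width: 0.0003
gripper_force: 0.0
```

>>> apply_moves([
  [0,-6,0],
  [0,-12,0],
  [0,-18,0],
  [0,-18,0],
], spin=[0,0,0,0])

```text
time: 21.65
tool_pos: [0.4658, -0.0803, 0.3193]
tool_rot: [-3.137, -0.001, 1.47]
ft_force: [0.9, -0.2, -0.0]
grip_width: 0.0002
gripper_force: 0.0
```

Run:
```python
from h import *
o=monitor.get_obs(); print(o["tool_pos"],o["ft_force"],o["time"])
q=eyes.read_camera("side"); save("s7",q["image"][110:290,150:340],4)
print((proj(q,X([0,0,.088]))-[150,110])*4,(proj(q,X([0,0,.078]))-[150,110])*4)
```

```text
[ 0.46578901 -0.08025612  0.31931943] [ 0.87012204 -0.20947969 -0.0165411 ] 21.65
[292.17666835 446.27592801] [292.80435505 459.95269913]
```

View pics/s7.png

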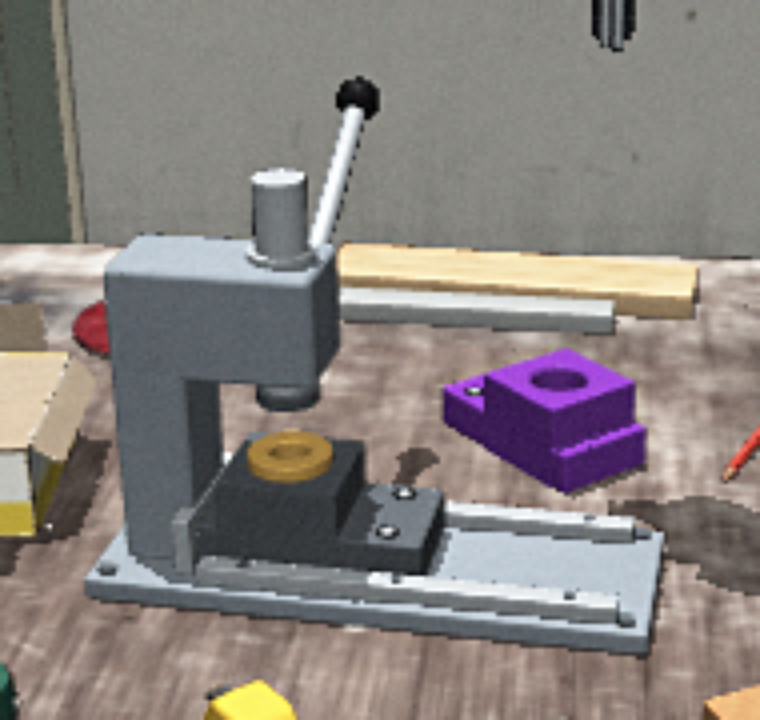

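The flange is seated on the block: its top is at px (290,450) against 446 expected when home. The block is at the stop and the lever is up.

```bash
python3 -c "
from workcell import job
print(job.job_done())"
```

```text
the job is handed in; nothing more can be done
None
```

The larger bushing is pressed fully home in the block at the stop, the lever is back up, the smaller bushing was not touched, and the job is handed in.

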